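Set the push-push stops of the pouch jig

ROBOT

A 6-joint arm with a two-finger parallel gripper is mounted at the origin on a cart in front of the work surface, level with it; the furniture and walls round the work are solid. World frame = base frame: x ahead of the robot, y to its left, z up, the work surface at z = 0. Lengths are in mm, angles in degrees, forces in N, time in s.
With the tool pointing down it reaches from about 350 to 850 mm from the base axis. Payload 8.1 kg.
Tool frame: the origin (TCP) lies on the centre line of the jaws, within the pads' length; the fingertips stand 8 mm ahead of it and the grasp point (between the pads) lies 11 mm behind it; x points along the fingers, z is the direction in which the jaws open and shut, and the axes are right-handed (so a half turn about x gives the same grasp; the last joint's range is limited). The gripper opens to 85 mm and grips with 20 to 120 N. Pads are 22 mm wide; open, the fingers measure 114 mm over their backs; the gripper's body (76 mm by 85 mm) begins 54 mm behind the grasp point. The pads swing forward as they close: fully open they stand 13 mm farther back than shut.
Start: joints at [71.368, 7.471, 85.268, -0, 87.261, -4.893], TCP at [142.483, 582.841, 239.292] pointing down, gripper open.
Joint ranges: [-169.43, 169.43], [-51.17, 129.36], [1.28, 143.12], [-76.62, 256.62], [0, 156.53], [-152.29, 152.29]. Speed limits (degrees/s): [136.94, 136.94, 159.86, 180, 180, 180].

INTERFACE

Orientations are given as [roll, pitch, yaw] about the fixed x, y, z axes, in that order (R = Rz(yaw) Ry(pitch) Rx(roll)).
In Python, from bench import r, vision, order gives the robot as it stands. The module is installed in compiled form; this text tells all that it offers.
- The arm moves only by the shell command python3 -m jog 'ROWS' [FORCE]. ROWS is JSON, a list of rows, each a list of 3 entries, a list of its own where there are three numbers: the shift along the world's x, y, z in m, then the turn, a rotation vector about the world's x, y, z in rad, then the opening, from -1 (shut) to 1 (fully open). A call has 1 to 5 rows; each row is the pose to reach, as a shift and turn from the pose commanded when the call began; what a row does not reach only later rows make up. A row lasts 1/12 s, in which the tool goes at most 41.7 mm and 7.16 degrees, less where a joint would pass 70% of its speed; a pose out of reach is approached as far as the arm can. A call with a gripper value outside its range is refused whole. The fingers move at their own pace and stop on an object; FORCE is the grip in N (left out, the last holds). Time passes only in rows, so rows that repeat a pose let the fingers close. It gives the time, the measured TCP pose, the force and the opening at its end, in the units of the state.
- r.sense(): the state, without advancing time (a new reading comes with each control period).
- vision.snapshot(name): name is "scene" or "top" or "wrist"; returns the picture (384x512x3 uint8, red, green, blue); there is no depth.
- vision.camera_model(name): a dict with "fov_y" (degrees; the focal length in pixels is half the picture's height over the tangent of half this angle, whatever the lens; pixels are square), "cx", "cy" (the principal point, pixels), "world_to_cam" (4x4, takes a point from world to camera coordinates). Camera axes: x right, y down, z forward; pixel columns grow to the right and rows downward; lengths in mm; the calibration is good to about 2 mm. A picture is of the moment at which its call begins: read the wrist's pose just before it. camera_model takes no time and is no camera call; for the wrist camera it gives the pose at the moment of the call.
- order.hand_in(): hands the job in, once; it reports no verdict.
The state is a dict: "time": time; "joint_pos": joint angles; "qd": joint speeds; "joint_efforts": joint torques, N m; "tool_pos": TCP position; "tcp_rot": TCP orientation; "ft_force": force on the tool from outside, world axes, zero at the start; "wrist_torque": the same for the moment, N m; "finger_gap": finger opening in mm.
Only numpy, scipy, OpenCV 4.12 (cv2) and the standard library are available. Lean on these libraries where they do the work, as an engineer would, in place of code of your own. Each camera call takes 0.05 s, during which the arm holds its last target.

TASK

Set up the pouch jig for the next batch: the straight bar stop has to be locked down and both round pin stops have to stand up. The three stops are push-push catches: press one all the way down and let go and it stays down; press it all the way again and let go and it springs up. At the moment the bar is up and one of the pins is down, so look which pin it is.

Things in the scene. Friction and masses are not known exactly. Their poses are not given: they have to be found in the camera images.
- jig: the jig's aluminium rail, 90 x 256 x 12 mm, fixed flat on the table; origin under its centre, y axis along its length. On it, 78 mm apart in a row, sit three alike white housings with a dark collar on top (62 x 66 mm, tops 58 mm above the table). In the middle of each a steel stop moves straight up and down: top 92 mm above the table when up, 76 mm when locked, 65.5 mm at the hard end of its stroke.
- bar_top (a point): centre of the top face of the bar stop, the only straight-sided one: 18 x 46 mm seen from above, long side along the row, y axis along it, z up. It may sit in any of the three housings. Each of the stops must be pressed to within 2 mm of the end of its stroke to lock or release, then let go; its spring pushes back with 2 to 4 N. It starts up.
- pin_a_top (a point): centre of the flat top face of one of the two alike round pin stops: a steel cylinder 26 mm in diameter in a housing of its own, z axis up; same heights, stroke and spring as the bar stop. At the start one of the two round pins is up and the other locked down.
- pin_b_top (a point): centre of the flat top face of the other round pin stop: a steel cylinder 26 mm in diameter in a housing of its own, z axis up; same heights, stroke and spring as the bar stop.

How it is judged (in metres and radians):
At the end, for the whole second after the job is handed in: The bar stop stays locked down by itself (its top about 76 mm above the table, between 70 and 80 mm) and both round pins stand up (their tops at least 88 mm above the table) (height (world z) of bar_top between 0.07 and 0.08 m and height (world z) of each of pin_a_top, pin_b_top above 0.088 m); the robot touches nothing.
It also fails if it takes over 35 s, if anything falls off the work surface, if the arm or the gripper's body presses on something with over 40 N, if the wrist force passes 120 N, or if a joint passes its speed limit or range.

## Working session

There is one attempt and no reset: what is moved stays moved. The work goes in short steps, Python scripts to look and compute and a shell command to move; the robot and the scene stay as the last step left them, time stands still between calls to the robot, and variables do not carry over. Pictures are saved under pics/ and viewed, and the job is handed in when it is done.

```bash
mkdir -p pics
python3 - <<'E'
from bench import r,vision
import cv2
print(r.sense())
for n in("scene","top","wrist"):
    m=vision.camera_model(n); print(n,m)
    cv2.imwrite(f"pics/{n}0.png",vision.snapshot(n)[:,:,::-1])
E
```

```text
{'time': 0.0, 'joint_pos': array([ 7.13657975e+01,  7.51576851e+00,  8.53294583e+01, -4.19783758e-04,
        8.72616370e+01, -4.89185291e+00]), 'qd': array([ 0.02913608, -0.02613432,  0.00477763, -0.09489213, -0.01513098,
       -0.06542263]), 'joint_efforts': array([-1.76325306e-03, -5.69360447e+01, -5.00558996e+01, -3.14322706e-04,
        1.40367297e-02,  3.76076446e-05]), 'tool_pos': array([142.33001042, 582.32107506, 238.23582008]), 'tcp_rot': array([ 175.33293873,   89.89313542, -108.40939041]), 'ft_force': array([ 0.0048004 , -0.77569239,  0.69902515]), 'wrist_torque': array([ 0.05245687, -0.0316316 , -0.01364214]), 'finger_gap': 85.40351247470852}
scene {'fov_y': 52.74121068106807, 'cx': 253.1658653613686, 'cy': 194.15803038790628, 'world_to_cam': array([[-9.01413292e-01, -4.32928929e-01, -5.15941348e-03,
         3.74455425e+02],
       [-2.75860795e-01,  5.83480419e-01, -7.63839919e-01,
         3.39089104e+02],
       [ 3.33698815e-01, -6.87112176e-01, -6.45385124e-01,
         5.79463952e+02],
       [ 0.00000000e+00,  0.00000000e+00,  0.00000000e+00,
         1.00000000
[... 196 characters left out ...]
      [-9.87320798e-01,  2.32060213e-03, -1.58720690e-01,
         5.26114487e+02],
       [ 1.58737140e-01,  1.18902117e-02, -9.87249281e-01,
         8.71842512e+02],
       [ 0.00000000e+00,  0.00000000e+00,  0.00000000e+00,
         1.00000000e+00]])}
wrist {'fov_y': 69.47244833969732, 'cx': 254.04557237582347, 'cy': 189.80897262640346, 'world_to_cam': array([[ 2.36818163e-01,  9.71553072e-01, -1.33664760e-03,
        -5.99412530e+02],
       [ 9.35045097e-01, -2.27545229e-01,  2.71870991e-01,
        -3.58657175e+01],
       [ 2.63832949e-01, -6.56338146e-02, -9.62332779e-01,
         3.77953090e+02],
       [ 0.00000000e+00,  0.00000000e+00,  0.00000000e+00,
         1.00000000e+00]])}
```

View pics/scene0.png

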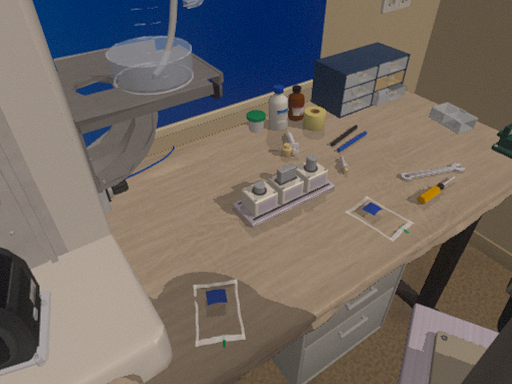

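View pics/top0.png

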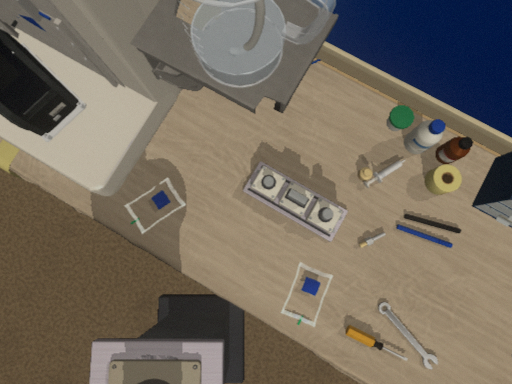

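View pics/wrist0.png

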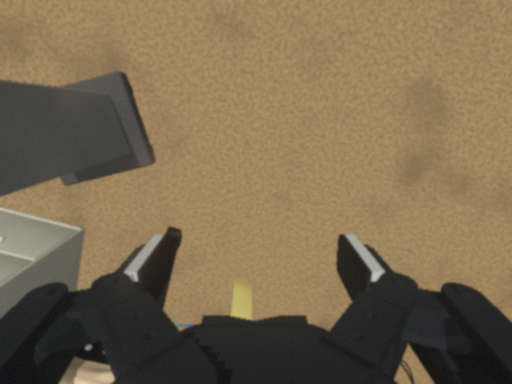

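```bash
cat > h.py <<'E'
import numpy as np
from bench import vision
def ray(n,u,v):
    m=vision.camera_model(n);f=192/np.tan(np.radians(m['fov_y']/2));T=m['world_to_cam']
    d=T[:3,:3].T@np.array([(u-m['cx'])/f,(v-m['cy'])/f,1]);o=-T[:3,:3].T@T[:3,3];return o,d
def onz(n,u,v,z):
    o,d=ray(n,u,v);return o+d*(z-o[2])/d[2]
def proj(n,p):
    m=vision.camera_model(n);f=192/np.tan(np.radians(m['fov_y']/2));q=m['world_to_cam']@np.r_[p,1]
    return m['cx']+f*q[0]/q[2],m['cy']+f*q[1]/q[2]
E
python3 - <<'E'
import cv2
a=cv2.imread('pics/scene0.png')[140:225,225:345]
b=cv2.imread('pics/top0.png')[155:245,235:355]
cv2.imwrite('pics/zs.png',cv2.resize(a,None,fx=6,fy=6,interpolation=cv2.INTER_CUBIC))
cv2.imwrite('pics/zt.png',cv2.resize(b,None,fx=6,fy=6,interpolation=cv2.INTER_CUBIC))
E
```

```text
(no output)
```

View pics/zs.png

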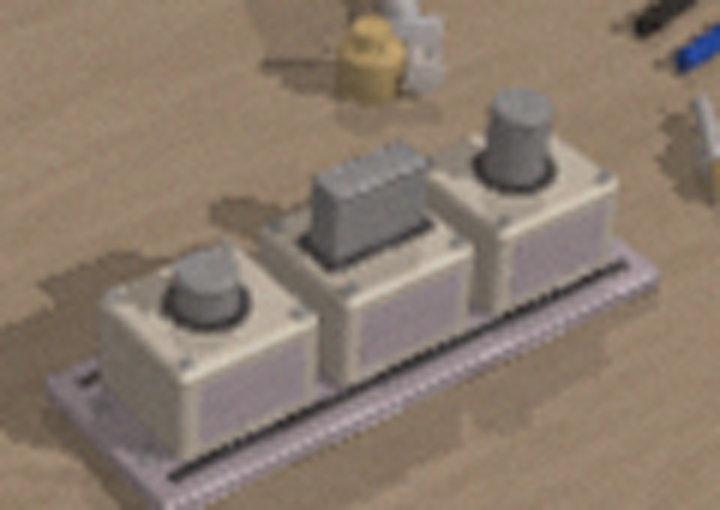

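View pics/zt.png

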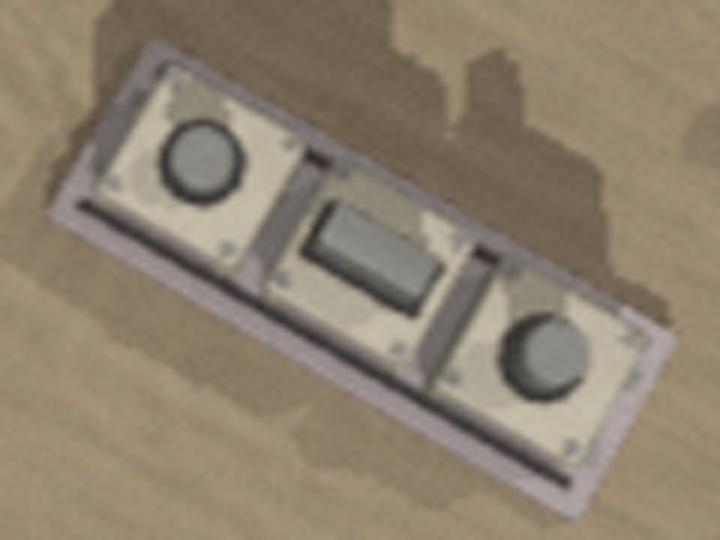

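Run:
```python
from h import *
from scipy.spatial.transform import Rotation as R
from bench import r
T={'pinL':(203,160,76),'bar':(380,258,92),'pinR':(550,352,92)}
S={'pinL':(206,270,76),'bar':(370,172,92),'pinR':(520,105,92)}
for k in T:
    u,v,z=T[k];a=onz('top',235+u/6-.42,155+v/6-.42,z)
    u,v,z=S[k];b=onz('scene',225+u/6-.42,140+v/6-.42,z);print(k,a.round(1),b.round(1))
s=r.sense();M=R.from_euler('xyz',s['tcp_rot'],degrees=True).as_matrix();print(M.round(3),s['tool_pos'],s['time'])
```

```text
pinL [ 528.4 -270.9   76. ] [ 529.5 -269.1   76. ]
bar [ 487.4 -338.3   92. ] [ 488.9 -334.2   92. ]
pinR [ 451.2 -402.4   92. ] [ 450.8 -403.    92. ]
[[-0.    -0.971  0.238]
 [-0.001  0.238  0.971]
 [-1.     0.    -0.001]] [142.35489298 582.43768819 238.48815507] 0.15
```

Run:
```python
from h import *
def tri(t,s):
    o1,d1=ray('top',*t);o2,d2=ray('scene',*s)
    A=np.c_[d1,-d2];x=np.linalg.lstsq(A,o2-o1,rcond=None)[0]
    p,q=o1+d1*x[0],o2+d2*x[1];print(((p+q)/2).round(),np.linalg.norm(p-q).round(1))
tri((157,103),(100,230));tri((103,192),(162,348));tri((337,15),(222,82));tri((270,112),(122,190))
for n in('top','scene'):
    T=vision.camera_model(n)['world_to_cam'];print(n,-T[:3,:3].T@T[:3,3])
```

```text
[732.   6.  87.] 25.9
[511. 139.  37.] 4.1
[ 760. -415.  259.] 128.9
[ 807. -228.  -16.] 170.7
top [ 380.95197034 -254.31198445  941.29206554]
scene [237.71405239 362.41747055 634.91917891]
```

```bash
python3 -m jog '[[[0.15,-0.145,0],[0,0,-0.62],-1],[[0.15,-0.145,0],[0,0,-0.62],-1],[[0.15,-0.145,0],[0,0,-0.62],-1],[[0.15,-0.145,0],[0,0,-0.62],-1],[[0.15,-0.145,0],[0,0,-0.62],-1]]' 40
```

```text
time: 0.57
tool_pos: [293.0, 436.5, 239.0]
tcp_rot: [-165.4, 90.0, -125.0]
ft_force: [0.7, 0.6, 1.5]
finger_gap: 25.7
```

```bash
python3 -m jog '[[[0.10,-0.18,0],[0,0,-0.62],-1],[[0.10,-0.18,0],[0,0,-0.62],-1],[[0.10,-0.18,0],[0,0,-0.62],-1],[[0.10,-0.18,0],[0,0,-0.62],-1],[[0.10,-0.18,0],[0,0,-0.62],-1]]'
```

```text
time: 0.98
tool_pos: [392.8, 255.9, 239.1]
tcp_rot: [-74.6, 90.0, -69.7]
ft_force: [-0.1, -0.1, 0.2]
finger_gap: -0.1
```

```bash
python3 -m jog '[[[0.06,-0.19,0],[0,0,-0.62],-1],[[0.06,-0.19,0],[0,0,-0.62],-1],[[0.06,-0.19,0],[0,0,-0.62],-1],[[0.06,-0.19,0],[0,0,-0.62],-1],[[0.06,-0.19,0],[0,0,-0.62],-1]]'
```

```text
time: 1.4
tool_pos: [452.5, 65.2, 239.2]
tcp_rot: [-45.9, 90.0, -76.7]
ft_force: [0.2, 0.4, -0.8]
finger_gap: 0.0
```

```bash
python3 -m jog '[[[0.05,-0.19,0],[0,0,0],-1],[[0.05,-0.19,0],[0,0,0],-1],[[0.05,-0.19,0],[0,0,0],-1],[[0.05,-0.19,0],[0,0,0],-1],[[0.05,-0.19,0],[0,0,0],-1]]'
```

```text
time: 1.82
tool_pos: [502.3, -125.3, 239.0]
tcp_rot: [-66.9, 90.0, -97.3]
ft_force: [1.3, 0.8, -0.1]
finger_gap: 0.3
```

```bash
python3 -m jog '[[[0.0265,-0.145,-0.12],[0,0,0],-1],[[0.0265,-0.145,-0.12],[0,0,0],-1],[[0.0265,-0.145,-0.12],[0,0,0],-1],[[0.0265,-0.145,-0.12],[0,0,0],-1],[[0.0265,-0.145,-0.12],[0,0,0],-1]]'
python3 - <<'E'
from h import *
import cv2
from bench import r
s=r.sense();print(s['tool_pos'],s['ft_force'],s['time'])
for n in('scene','top'):
    im=vision.snapshot(n)[:,:,::-1]
    a=im[100:225,225:345] if n=='scene' else im[130:245,235:355]
    cv2.imwrite(f'pics/{n}1.png',cv2.resize(a,None,fx=4.5,fy=4.5,interpolation=cv2.INTER_CUBIC))
E
```

```text
time: 2.23
tool_pos: [527.1, -269.2, 115.4]
tcp_rot: [-169.4, 89.8, 160.2]
ft_force: [-0.2, -0.3, -1.0]
finger_gap: 0.2
[ 527.09318533 -269.24010723  115.37079764] [-0.2468846  -0.3176838  -1.03458658] 2.2333
```

View pics/scene1.png

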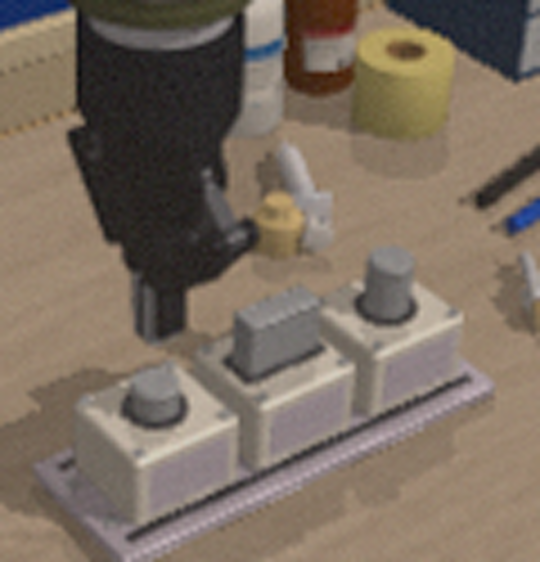

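View pics/top1.png

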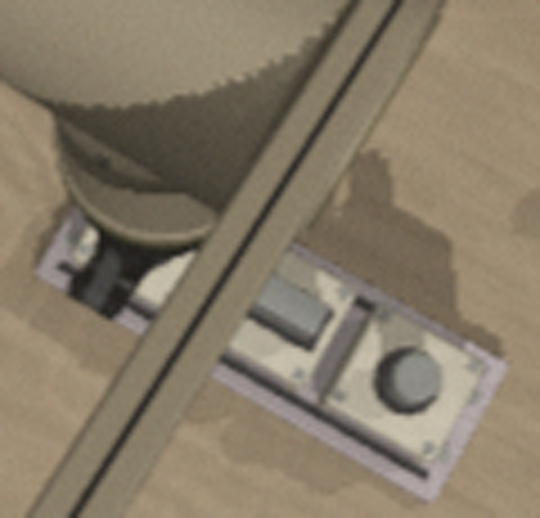

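```bash
python3 -c "
from h import *
print(onz('scene',225+162/4.5,100+335/4.5,107.4))"
python3 -m jog '[[[0,0,-0.015],[0,0,0],-1],[[0.001,0,-0.03],[0,0,0],-1],[[0.001,0,-0.038],[0,0,0],-1],[[0.001,0,-0.04],[0,0,0],-1],[[0.001,0,-0.04],[0,0,0],-1]]'
```

```text
[ 524.25990937 -268.55391749  107.4       ]
time: 2.75
tool_pos: [529.6, -266.3, 79.5]
tcp_rot: [173.3, 90.0, 143.0]
ft_force: [-2.6, 1.9, 5.2]
finger_gap: -0.1
```

```bash
python3 -m jog '[[[0,0,-0.003],[0,0,0],-1],[[0,0,-0.005],[0,0,0],-1],[[0,0,-0.006],[0,0,0],-1],[[0,0,-0.006],[0,0,0],-1]]'
```

```text
time: 3.08
tool_pos: [530.3, -266.8, 73.8]
tcp_rot: [20.3, 89.9, -10.0]
ft_force: [1.0, 2.0, 4.0]
finger_gap: -0.0
```

```bash
python3 -m jog '[[[0,0,-0.001],[0,0,0],-1],[[0,0,-0.0015],[0,0,0],-1],[[0,0,-0.0015],[0,0,0],-1]]'
```

```text
time: 3.33
tool_pos: [530.4, -266.9, 73.5]
tcp_rot: [21.5, 89.9, -8.8]
ft_force: [-3.1, 4.6, 12.5]
finger_gap: -0.1
```

```bash
python3 -m jog '[[[0,0,0.015],[0,0,0],-1],[[0,0,0.04],[0,0,0],-1],[[-0.01,-0.017,0.055],[0,0,0],-1],[[-0.039,-0.068,0.06],[0,0,0],-1],[[-0.039,-0.068,0.06],[0,0,0],-1]]'
python3 - <<'E'
from h import *
import cv2
from bench import r
s=r.sense();print(s['tool_pos'],s['ft_force'],s['time'])
im=vision.snapshot('scene')[:,:,::-1]
cv2.imwrite(f'pics/scene2.png',cv2.resize(im[100:225,225:345],None,fx=4.5,fy=4.5,interpolation=cv2.INTER_CUBIC))
E
```

```text
time: 3.75
tool_pos: [490.1, -338.4, 133.9]
tcp_rot: [-35.8, 89.8, -66.1]
ft_force: [-0.3, -0.2, 0.5]
finger_gap: -0.3
[ 490.13579317 -338.41308266  133.93017991] [-0.32812404 -0.2064899   0.52135683] 3.75
```

View pics/scene2.png

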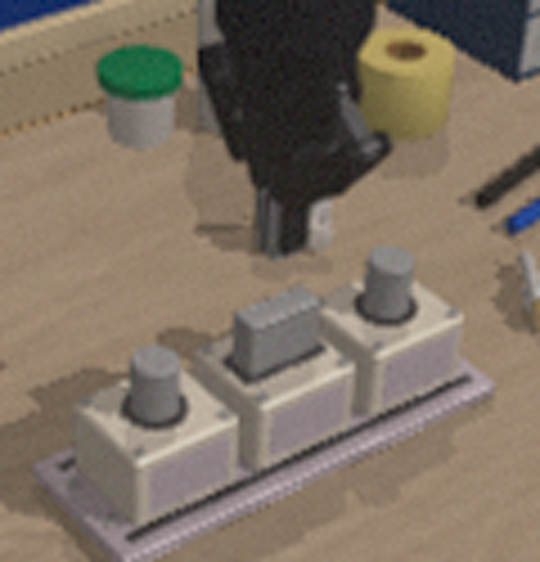

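The left pin (zoom 155,360) is now up, and the tool stands above the bar. I'll press the bar next.

```bash
python3 -m jog '[[[0,0,-0.015],[0,0,0],-1],[[0,0,-0.03],[0,0,0],-1],[[0,0,-0.042],[0,0,0],-1],[[0,0,-0.050],[0,0,0],-1],[[0,0,-0.054],[0,0,0],-1]]'
```

```text
time: 4.22
tool_pos: [490.4, -334.9, 76.6]
tcp_rot: [-156.7, 89.9, 173.0]
ft_force: [-3.3, -1.0, 3.5]
finger_gap: 0.1
```

```bash
python3 -m jog '[[[0,0,-0.002],[0,0,0],-1],[[0,0,-0.004],[0,0,0],-1],[[0,0,-0.005],[0,0,0],-1],[[0,0,-0.006],[0,0,0],-1],[[0,0,-0.006],[0,0,0],-1]]'
```

```text
time: 4.63
tool_pos: [490.8, -334.9, 73.5]
tcp_rot: [-124.9, 90.0, -155.2]
ft_force: [-7.0, 2.3, 12.9]
finger_gap: 0.0
```

Hard end felt (12.9 N at 73.5 mm). Now release and look from clear of the row.

```bash
python3 -m jog '[[[0,0,0.015],[0,0,0],-1],[[0,0,0.05],[0,0,0],-1],[[0,0,0.09],[0,0,0],-1],[[0,0,0.12],[0,0,0],-1],[[0,0,0.12],[0,0,0],-1]]'
```

```text
time: 5.05
tool_pos: [494.3, -337.1, 200.8]
tcp_rot: [-6.3, 89.3, -36.6]
ft_force: [1.6, 0.9, 1.9]
finger_gap: 0.1
```

```bash
python3 -m jog '[[[0,0.18,0.06],[0,0,0],-1],[[0,0.18,0.06],[0,0,0],-1],[[0,0.18,0.06],[0,0,0],-1],[[0,0.18,0.06],[0,0,0],-1],[[0,0.18,0.06],[0,0,0],-1]]'
python3 - <<'E'
from h import *
import cv2
from bench import r
s=r.sense();print(s['tool_pos'],s['ft_force'],s['time'])
for n in('scene','top'):
    im=vision.snapshot(n)[:,:,::-1]
    a=im[100:225,225:345] if n=='scene' else im[130:245,235:355]
    cv2.imwrite(f'pics/{n}3.png',cv2.resize(a,None,fx=4.5,fy=4.5,interpolation=cv2.INTER_CUBIC))
E
```

```text
time: 5.47
tool_pos: [491.1, -151.3, 253.5]
tcp_rot: [54.9, 89.9, 24.7]
ft_force: [1.0, 0.0, -0.0]
finger_gap: 0.3
[ 491.12240098 -151.27087275  253.48372933] [ 1.00951461  0.02470107 -0.037207  ] 5.4667
```

View pics/scene3.png

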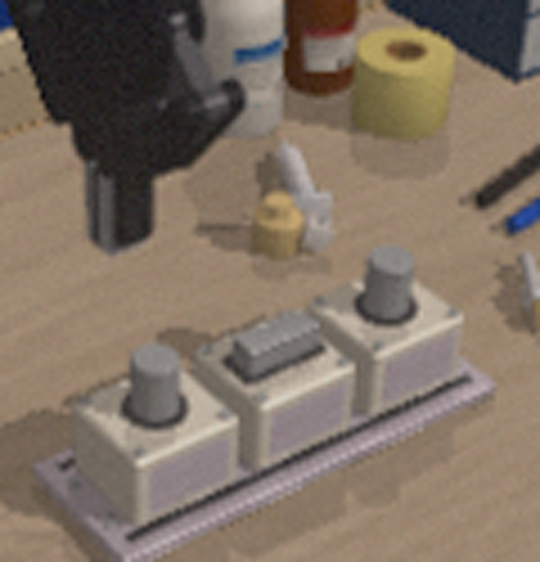

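View pics/top3.png

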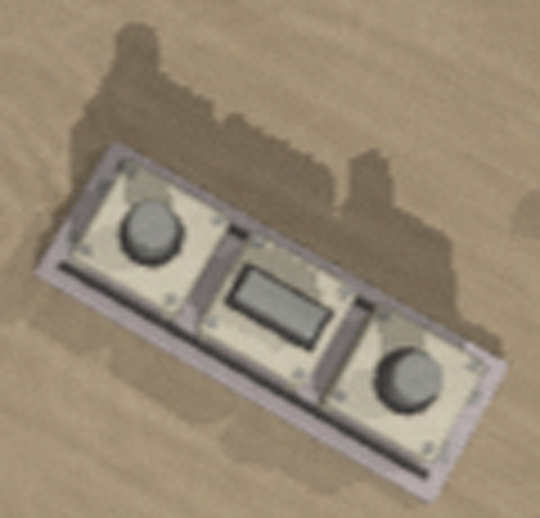

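The pictures show both pins up (zoomed scene view at 155,360 and 390,262) and the bar low in its housing (275,340). The arm is clear, so I'm handing in.

```bash
python3 -c "
from bench import order
print(order.hand_in())"
```

```text
the job is handed in; nothing more can be done
None
```

The bar is locked down and both round pins are standing up. I handed the job in at about 5.6 s of robot time.

- **What I did:** The bar was in the middle housing, and the pin that was down was the left one, the nearest to the robot's left. With the gripper shut, I pressed that pin to its hard end (about 12.5 N) and let go, and it sprang up. I then pressed the bar to its hard end (about 13 N) and let go, and it stayed down. I left the right pin alone, since it was already up.
- **Last checks:** The last scene and top pictures show both pins up and the bar down. The gripper was clear of the jig, and the force reading was about 1 N or less. I judged the stop heights by eye and did not measure them in mm. No check failed or disagreed.

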